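Open the safety cap of a steam cleaner for refilling

ROBOT

A 6-joint arm with a two-finger parallel gripper is mounted at the origin on the work surface. World frame = base frame: x ahead of the robot, y to its left, z up, the work surface at z = 0. Lengths are in mm, angles in rad, forces in N, time in s.
With the tool pointing down it reaches from about 350 to 975 mm from the base axis. Payload 7.1 kg.
Tool frame: the origin (TCP) lies at the very end of the fingers, on their centre line; the grasp point (between the pads) lies 19 mm behind it (ctrl.grip_point_offset is the distance from the TCP to the grasp point, in mm); z points along the fingers, y is the direction in which the jaws open and shut (so a half turn about z gives the same grasp; the last joint's range is limited). The gripper opens to 88 mm and grips with 3 to 60 N. Pads are 20 mm wide; open, the fingers measure 115 mm over their backs; the gripper's body (75 mm by 178 mm) begins 61 mm behind the grasp point.
Start: joints at [-1.147, 0.423, 1.63, -0, 1.089, -0.019], TCP at [267.809, -564.697, 222.675] pointing down, gripper open.
Joint ranges: [-3, 3], [-0.9, 2.11], [0.09, 2.58], [-1.31, 4.45], [0.11, 2.69], [-2.54, 2.54]. Speed limits (rad/s): [2.39, 2.39, 3.01, 3.14, 3.14, 3.14].

INTERFACE

Orientations are given as a rotation vector (axis times angle).
In Python, from workcell import ctrl gives the robot as it stands.
- The arm moves only by the tool move_arm, never from a script. Its argument "increments" is one flat list of numbers, 5 for each row, row after row: the closure in counts, from 0 (fully open) to 255 (shut), then the shift along the tool's x, y, z in mm, then the turn about the tool's z in degrees. In form: [grip, dx, dy, dz, yaw, grip, dx, dy, dz, yaw, ...]. A call has 1 to 12 rows; each row is the pose to reach, as a shift and turn from the pose measured when the call began, along the tool's axes at that moment; what a row does not reach only later rows make up. A row lasts 1/8 s, in which the tool goes at most 62.5 mm and 10.7 degrees, less where a joint would pass 70% of its speed; a pose out of reach is approached as far as the arm can. A call with a gripper value outside its range is refused whole. The fingers move at their own pace and stop on an object; the grip force is fixed at half the most. Time passes only in rows, so rows that repeat a pose let the fingers close. It gives the time, the measured TCP pose, the force and the opening at its end, in the units of the state.
- ctrl.get_obs(): the state, without advancing time (a new reading comes with each control period).
- ctrl.get_image(name): name is "side" or "top" or "wrist"; returns a dict with "frame" (420x560x3 uint8, red, green, blue), "vertical_fov" (degrees; the focal length in pixels is half the picture's height over the tangent of half this angle, whatever the lens; pixels are square), "cx", "cy" (the principal point, pixels), "pose" (4x4, takes a point from camera to world coordinates); the wrist camera has in their place "mount" (4x4, takes a point from camera to tool coordinates, whose origin is the TCP and whose axes are the flange's). Camera axes: x right, y down, z forward; pixel columns grow to the right and rows downward; lengths in mm; the calibration is good to about 2 mm. A picture is of the moment at which its call begins: read the wrist's pose just before it. There is no depth.
- ctrl.close_job(): hands the job in, once; it reports no verdict.
The state is a dict: "t": time; "qpos": joint angles; "qvel": joint speeds; "joint_torque": joint torques, N m; "ee_pos": TCP position; "orientation": TCP orientation; "ft_force": force on the tool from outside, world axes, zero at the start; "moment": the same for the moment, N m; "width": finger opening in mm.
Only numpy, scipy, OpenCV 4.12 (cv2) and the standard library are available. Lean on these libraries where they do the work, as an engineer would, in place of code of your own. Each camera call takes 0.05 s, during which the arm holds its last target.

TASK

The steam cleaner on the sample-room desk has cooled down and has to be refilled, so open its boiler: turn the safety cap on top anticlockwise to its first stop and let it sit there for a good second, not pressed, so that the rest of the pressure can vent. Then press it down, turn it on past the stop until it comes free, lift it off and stand it upright, grip bar up, in the shallow metal drip tray, without dropping it. Leave the jug, the tap and the flask where they are.

Things in the scene. Friction and masses are not known exactly. Their poses are not given: they have to be found in the camera images.
- steam_cleaner: Compact steam cleaner, fixed on the desk: white rounded shell 300 mm long (x) by 200 mm wide (y), its top 170 mm above the desk; black carrying handle across its +x end, 120 mm from the centre and 208 mm high. Origin: centre of its underside, on the desk; z up. The filler neck with the cap stands on top, its axis 30 mm from the centre towards -x.
- cap_grip (a point): Middle of the black safety cap's grip bar: 50 mm long (x), 14 mm thick (y), 24 mm tall (z, the cap's axis), so it reaches 12 mm above and below this point. Under it a ribbed disc 67 mm across, flat top. 222 mm above the desk when shut, 224.5 mm at the first stop unpressed. Cap 140 g, loose once freed; stood on a flat surface it rests on its seal, this point 49.5 mm above the surface.
- cap_seal_face (a point): Centre, under the cap, of the rubber seal, 26 mm across, 44 mm below the bar's middle when shut. Its spring always lifts the cap: 9 N shut, 6 N at the first stop; there, unless held down, the cap has risen 2.5 mm and vents. A hand that keeps its height holds it down: let it rise or let go. To pass the stop press 6 to 8 mm below venting height: 13 N; it bottoms at 8.5 mm, 16 N.
- neck_rim (a point): Centre of the steel filler neck's rim under the cap, on the cap's axis, 198 mm above the desk; neck 58 mm across. Two-slot bayonet, hidden by the cap and set at any angle. The cap opens anticlockwise seen from above (+ about z), with a drag under 0.2 N m: after 30 to 65 degrees from its start, as it was shut, it meets the first stop, felt as a firm block.
- neck_floor (a point): Centre of the neck's floor, where the seal bears, 178 mm above the desk. Held pressed down at the first stop, the cap turns on against a drag under 0.3 N m: it is past the stop after 30 degrees more and meets an end stop 90 degrees after the first. Anywhere between, relieved of pressure, it springs up to 3 mm above its venting height and can be lifted straight off.
- tray_floor (a point): Centre of the upper face of the floor of the shallow metal drip tray, 3 mm above the desk; the tray is fixed, 200 mm (x) by 160 mm (y) outside, with 3 mm walls that stand 11 mm above this floor. It is to the left or to the right of the steam cleaner.
- jug: Clear plastic measuring jug, 100 mm across at the rim and 125 mm high, with a handle at its +y side; on the side of the steam cleaner away from the tray. Origin: centre of its underside. A bystander.
- mixer_tap: Chrome basin mixer tap on show, standing: 52 mm across at the foot, 165 mm high, spout reaching 125 mm along its -x. Origin: centre of its underside. A bystander.
- flask: Blue steel drinking flask, 68 mm across and 210 mm high. Origin: centre of its underside. A bystander.
Things that resemble listed ones, but are neither listed nor needed, are in the scene too. Of the things like the part that bears cap_grip, leave any that is brown, purple or red; of the rest the smaller one is meant.

How it is judged:
By the outcome, as a careful person would: the job done as asked, in the order asked, and still so for the second after the job is handed in, with the robot touching nothing.
It also fails if it takes over 64 s, if anything falls off the work surface, if the arm or the gripper's body presses on something with over 40 N, if the wrist force passes 120 N, or if a joint passes its speed limit or range.

## Working session

There is one attempt and no reset: what is moved stays moved. The work goes in short steps, Python scripts to look and compute and a tool call to move; the robot and the scene stay as the last step left them, time stands still between calls to the robot, and variables do not carry over. Pictures are saved under pics/ and viewed, and the job is handed in when it is done.

Besides the shell and the picture viewer there is one more tool, called after "Emit:" by a JSON object that holds its "fn" and its "kwargs", one argument or row to a line. move_arm: Moves the arm, as the interface text tells. Its arguments: {"type":"object","properties":{"increments":{"type":"array","items":{"type":"number"}}},"required":["increments"]}

```bash
mkdir -p pics; ls
cat > h.py <<'E'
import numpy as np, cv2
from scipy.spatial.transform import Rotation as R
from workcell import ctrl
def snap(name,fn):
    o=ctrl.get_obs(); im=ctrl.get_image(name)
    if name=='wrist':
        T=np.eye(4);T[:3,:3]=R.from_rotvec(o['orientation']).as_matrix();T[:3,3]=o['ee_pos']
        P=T@np.array(im['mount'])
    else: P=np.array(im['pose'])
    f=im['frame'].shape[0]/2/np.tan(np.radians(im['vertical_fov'])/2)
    np.savez('pics/'+fn+'.npz',P=P,f=f,cx=im['cx'],cy=im['cy'],img=im['frame'])
    cv2.imwrite('pics/'+fn+'.png',im['frame'][:,:,::-1])
    return o
def load(fn): return np.load('pics/'+fn+'.npz')
def ray(d,u,v):
    r=d['P'][:3,:3]@np.array([(u-d['cx'])/d['f'],(v-d['cy'])/d['f'],1]); return d['P'][:3,3],r/np.linalg.norm(r)
def plane(d,u,v,z):
    o,r=ray(d,u,v); return o+r*(z-o[2])/r[2]
def tri(l):
    A=np.zeros((3,3));b=np.zeros(3)
    for d,u,v in l:
        o,r=ray(d,u,v);M=np.eye(3)-np.outer(r,r);A+=M;b+=M@o
    p=np.linalg.solve(A,b); res=[np.linalg.norm((np.eye(3)-np.outer(ray(d,u,v)[1],ray(d,u,v)[1]))@(p-ray(d,u,v)[0])) for d,u,v in l]
    return p,res
def proj(d,p):
    q=np.linalg.inv(d['P'])@np.append(p,1); return d['f']*q[0]/q[2]+d['cx'],d['f']*q[1]/q[2]+d['cy']
E
python3 - <<'E'
from h import *
for n in ['side','top','wrist']: o=snap(n,n+'0')
print(o)
for n in ['side','top','wrist']:
    d=load(n+'0'); print(n,d['P'].round(3).tolist(),d['f'],d['cx'],d['cy'])
E
```

```text
pics
{'t': 0.1, 'qpos': array([-1.14695657e+00,  4.23784739e-01,  1.63059943e+00, -3.94093744e-05,
        1.08859385e+00, -1.90220381e-02]), 'qvel': array([-0.00067638,  0.00013617, -0.00083465, -0.00041357, -0.00050505,
        0.00010345]), 'joint_torque': array([-1.02299535e-03, -5.45621967e+01, -2.74325198e+01,  6.44989894e-02,
        1.88988604e-02, -1.18284518e-05]), 'ee_pos': array([ 267.62544196, -564.25098259,  221.97229955]), 'orientation': array([-3.06356466e+00, -6.89706338e-01,  4.90960923e-04]), 'ft_force': array([ 0.3307249 , -0.17449879, -0.91276467]), 'moment': array([ 0.0751617 , -0.01287344,  0.05274721]), 'width': 87.5009537795459}
side [[-0.875, -0.244, 0.419, -44.082], [-0.484, 0.482, -0.73, 998.665], [-0.023, -0.842, -0.54, 883.615], [0.0, 0.0, 0.0, 1.0]] 517.9671488724581 280.7446301016799 218.12162982671455
top [[-0.019, -0.989, 0.144, 360.897], [-1.0, 0.021, 0.007, -0.88], [-0.01, -0.144, -0.989, 1236.929], [0.0, 0.0, 0.0, 1.0]] 432.0618597236658 281.4895045649263 212.6731275418575
wrist [[0.43, -0.87, -0.243, 333.036], [-0.903, -0.414, -0.115, -532.587], [-0.001, 0.269, -0.963, 383.763], [0.0, 0.0, 0.0, 1.0]] 372.5175594877469 287.4767242241234 207.18065435250742
```

View pics/side0.png

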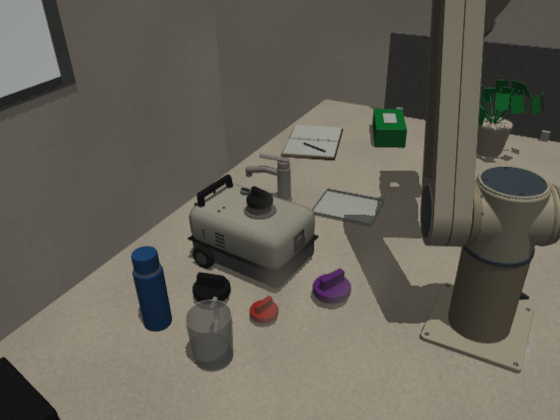

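View pics/top0.png

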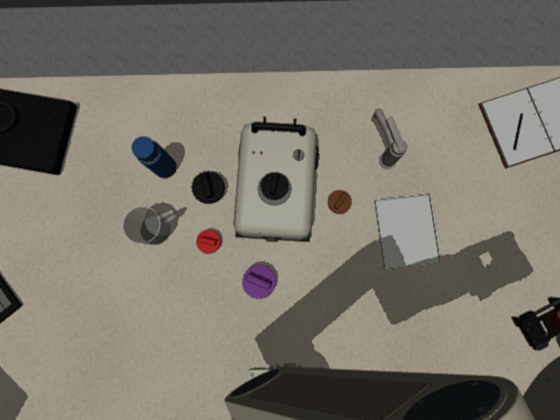

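View pics/wrist0.png

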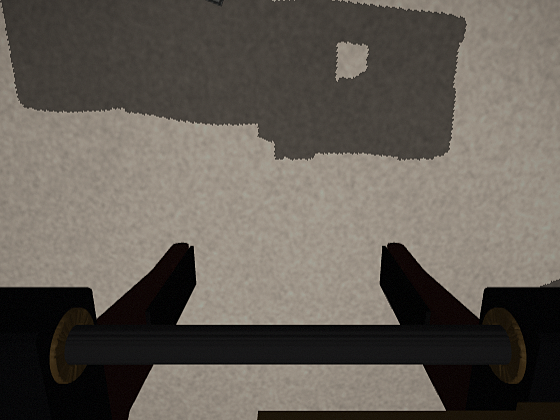

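Side picture: cleaner at (255,225) with its cap at (260,200). A black cap lies on the desk at (212,288), with a red one (264,310) and a purple one (331,287). Tray is at (348,206), tap (284,180), flask (152,290), jug (210,332). Top picture: cap on neck (274,186), black desk cap (208,187), brown (340,201), red (208,241), purple (260,281), tray (407,231).

The wrist picture shows only desk and shadow.

Candidates in the top picture are cap on neck (274,186), black desk cap (208,187), brown, red and purple. I'll check the two black ones in a crop.

Run:
```python
from h import *
a=load('top0')['img'][110:260,170:460]; cv2.imwrite('pics/topc.png',np.clip(cv2.resize(a,None,fx=2.7,fy=2.7,interpolation=cv2.INTER_CUBIC)[:,:,::-1].astype(float)*1.5,0,255))
a=load('side0')['img'][150:300,180:390]; cv2.imwrite('pics/sidec.png',np.clip(cv2.resize(a,None,fx=3.8,fy=3.8,interpolation=cv2.INTER_CUBIC)[:,:,::-1].astype(float)*1.5,0,255))
d=load('top0')
for n,u,v,z in [('cap',274,184,234),('deskcap',208,187,30),('tray',407,231,3),('trayc1',376,200,14),('c2',429,194,14),('c3',440,262,14),('c4',384,270,14)]: print(n,plane(d,u,v,z).round(1))
```

```text
cap [576.3  22.3 234. ]
deskcap [615.4 215.4  30. ]
tray [ 480.5 -350.5    3. ]
trayc1 [ 570.4 -264.2   14. ]
c2 [ 584.7 -416.8   14. ]
c3 [ 390.3 -434.2   14. ]
c4 [ 371.2 -276.4   14. ][ WARN:0@0.980] global loadsave.cpp:1063 imwrite_ Unsupported depth image for selected encoder is fallbacked to CV_8U.
```

View pics/topc.png

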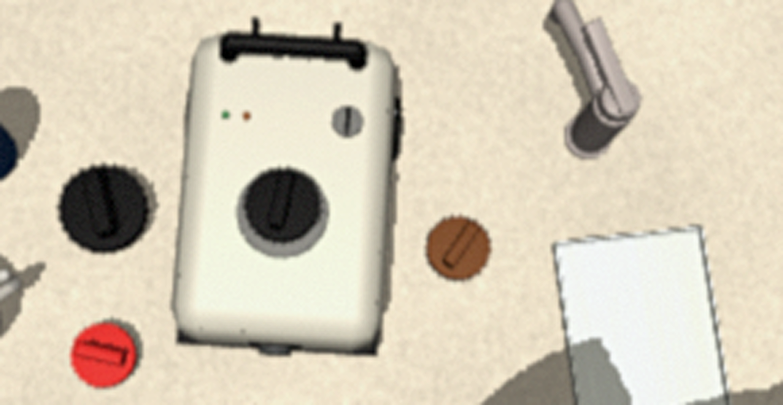

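View pics/sidec.png

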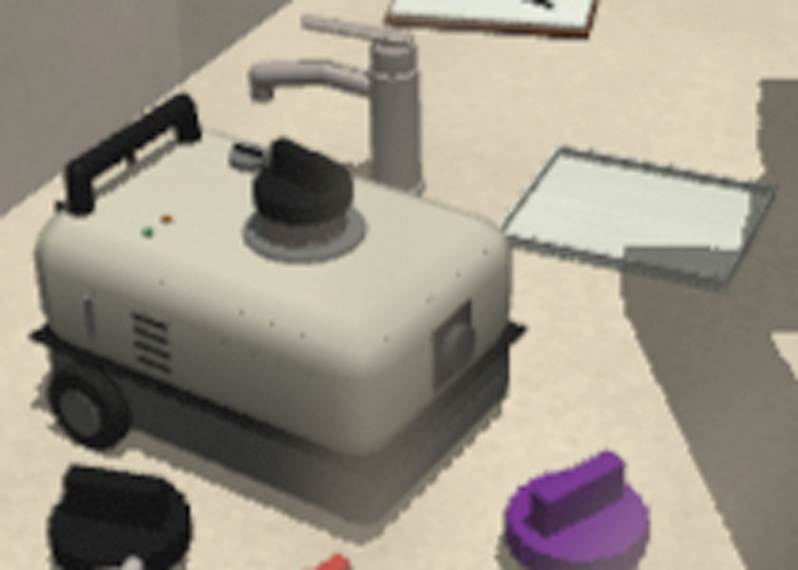

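The cap on the neck (top 274,186) is the one I want: black, on the boiler, and smaller than the black desk cap (208,187), which looks larger even though it sits lower. The bar points about -18° from world x. Now I'll go above it for the wrist views.

```bash
cat >> h.py <<'E'
def delta(p,ang=None,o=None):
    o=o or ctrl.get_obs(); M=R.from_rotvec(o['orientation']).as_matrix()
    d=M.T@(np.array(p)-o['ee_pos']); a=np.degrees(np.arctan2(M[1,0],M[0,0]))
    print('t',o['t'],'pos',o['ee_pos'].round(1),'toolx ang',round(a,2),'zaxis',M[:,2].round(4),'F',o['ft_force'].round(1),'M',o['moment'].round(2),'w',round(o['width'],1),'q6',o['qpos'][5].round(2))
    print('delta',d.round(1),'yaw',None if ang is None else round(-(ang-a),2))
E
python3 - <<'E'
from h import *
delta([535,22,335],-18)
E
```

```text
t 0.15 pos [ 267.6 -564.3  222.1] toolx ang 25.37 zaxis [-5.e-04  1.e-03 -1.e+00] F [-0.  -0.2 -1.7] M [ 0.02 -0.03 -0.  ] w 88.0 q6 -0.02
delta [ 492.8 -415.3 -112.4] yaw 43.37
```

Emit:
{"fn": "move_arm", "kwargs": {
  "increments": [0,40,-30,-40,3,0,80,-65,-75,6,0,125,-105,-112,10,0,170,-145,-112,14,0,215,-180,-112,18,0,260,-220,-112,22,0,305,-255,-112,26,0,350,-295,-112,30,0,395,-335,-112,34,0,440,-370,-112,38,0,475,-400,-112,41,0,493,-415,-112,43]
}}

```text
t: 1.65
ee_pos: [535.8, 24.0, 334.3]
orientation: [-3.104, 0.48, 0.002]
ft_force: [0.8, -0.3, 0.8]
width: 88.0
```

Run:
```python
from h import *
snap('wrist','w1'); delta([535,22,335],-18); snap('side','side1')
print(proj(load('w1'),[576,22,234]))
```

```text
t 1.7 pos [536.5  25.3 334.2] toolx ang -17.64 zaxis [-4.0e-04  2.4e-03 -1.0e+00] F [ 0.4  1.9 -0.2] M [ 0.12 -0.03 -0.02] w 88.0 q6 1.9
delta [-0.5  3.6 -0.8] yaw 0.36
(np.float64(272.86263751237726), np.float64(152.41259512408007))
```

View pics/w1.png

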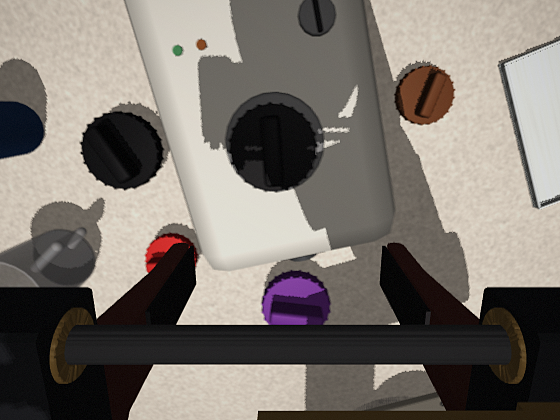

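The wrist picture shows the cap at (274,142), its bar at (271,150) running almost straight up the picture, and the desk black cap at (122,150). The arm was still settling, so I'll retake it and then take a second view from about 60 mm to the side.

Emit:
{"fn": "move_arm", "kwargs": {
  "increments": [0,0,0,0,0,0,0,0,0,0]
}}

```text
t: 2.0
ee_pos: [535.4, 23.0, 334.1]
orientation: [-3.104, 0.478, 0.002]
ft_force: [-0.1, 0.1, 1.0]
width: 87.7
```

Run:
```python
from h import *
snap('wrist','w2'); delta([535,22,335],-18)
```

```text
t 2.05 pos [535.5  22.9 334.2] toolx ang -17.54 zaxis [-0.0011  0.0013 -1.    ] F [ 1.1 -1.1  1. ] M [ 0.03 -0.01 -0.02] w 87.9 q6 1.9
delta [-0.2  1.  -0.8] yaw 0.46
```

Emit:
{"fn": "move_arm", "kwargs": {
  "increments": [0,15,30,0,0,0,25,60,0,0,0,25,60,0,0,0,25,60,0,0]
}}

```text
t: 2.55
ee_pos: [541.0, -42.0, 334.1]
orientation: [-3.103, 0.481, 0.002]
ft_force: [-0.2, -0.5, 0.0]
width: 87.6
```

Run:
```python
from h import *
snap('wrist','w3'); delta([535,22,335],-18)
out=[]
for n in ['w2','w3']:
    d=load(n); u,v=proj(d,[576,22,225]); print(n,u,v)
    a=d['img']; u0=int(np.clip(u-80,0,400)); v0=int(max(v-80,0)); c=a[v0:v0+160,u0:u0+160]
    c=cv2.resize(c,(400,400),interpolation=cv2.INTER_CUBIC)[:,:,::-1].astype(float); c=255*(c/255)**.5; out.append(c); print(u0,v0,2.5)
cv2.imwrite('pics/wcrop.png',np.hstack(out).astype(np.uint8))
```

```text
t 2.6 pos [541.1 -41.6 334.1] toolx ang -17.55 zaxis [-0.0011  0.0016 -1.    ] F [-0.2 -0.1  0.8] M [0.1  0.01 0.02] w 87.9 q6 1.78
delta [-25.  -58.8  -0.8] yaw 0.45
w2 271.82564045883015 150.80337613631346
191 70 2.5
w3 191.00847484496146 184.46180327312024
111 104 2.5
```

View pics/wcrop.png

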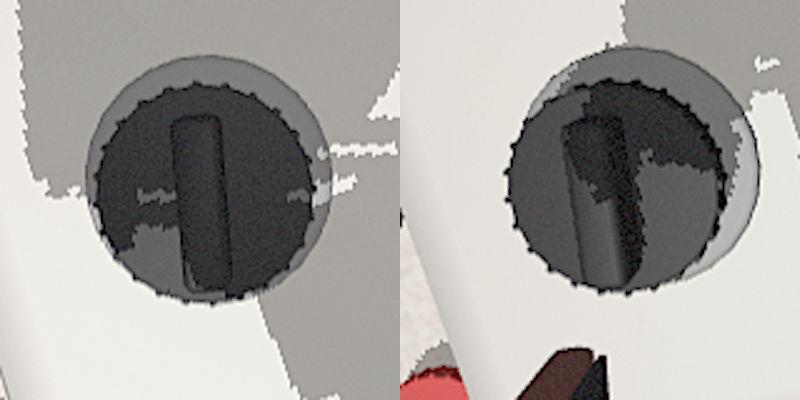

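Run:
```python
from h import *
a,b=load('w2'),load('w3')
def A(x,y): return (a,191+(x-.5)/2.5-.3,70+(y-.5)/2.5-.3)
def B(x,y): return (b,111+(x-400-.5)/2.5-.3,104+(y-.5)/2.5-.3)
for n,p,q in [('disc',(206,193.5),(615,187)),('barUL',(172,120),(562,122)),('barLL',(185,288),(583,282))]:
    P,r=tri([A(*p),B(*q)]); print(n,P.round(1),np.round(r,1))
# bar top corners in w2 on plane 234
pts=[plane(*A(*p),234) for p in [(172,120),(218,117),(231,288),(185,288)]]
for p in pts: print(p.round(1))
print('c',np.mean(pts,0).round(1))
print([np.degrees(np.arctan2(*(pts[i]-pts[j])[[1,0]])).round(1) for i,j in ((0,3),(1,2))])
print('disc z210',plane(*A(206,193.5),209).round(1),plane(*B(615,187),209).round(1))
s=load('side0'); s1=load('side1')
print(proj(s,[579,23,234]))
```

```text
disc [576.9  21.7 207.3] [0.2 0.2]
barUL [601.4  22.9 228.6] [0.4 0.4]
barLL [555.3  34.3 230.7] [0.5 0.5]
[601.1  22.4 234. ]
[598.1  10.2 234. ]
[551.5  21.2 234. ]
[555.5  33.8 234. ]
c [576.5  21.9 234. ]
[np.float64(-14.1), np.float64(-13.4)]
disc z210 [576.9  21.5 209. ] [577.3  21.2 209. ]
(np.float64(258.21513963761464), np.float64(188.567413733763))
```

Cap axis comes out at (577, 21.6), bar top around 230–234 mm (the text gives 234), bar angle -13.8°. Next I descend to hover.

Run:
```python
from h import *
delta([576.9,21.6,213.5],-13.8)
```

```text
t 2.6 pos [541.1 -41.6 334.1] toolx ang -17.55 zaxis [-0.0011  0.0016 -1.    ] F [-0.2 -0.1  0.8] M [0.1  0.01 0.02] w 87.9 q6 1.78
delta [ 15.3 -70.9 120.7] yaw -3.75
```

Emit:
{"fn": "move_arm", "kwargs": {
  "increments": [0,8,-40,0,-2,0,15,-71,15,-3.7,0,15.3,-71,50,-3.7,0,15.3,-71,80,-3.7,0,15.3,-71,80,-3.7,0,15.3,-71,80,-3.7]
}}

```text
t: 3.35
ee_pos: [577.6, 22.1, 255.4]
orientation: [-3.117, 0.378, -0.0]
ft_force: [1.0, 0.1, 0.1]
width: 88.0
```

Run:
```python
from h import *
snap('wrist','w4');snap('side','s4'); delta([576.9,21.6,213.5],-13.8)
a=load('s4')['img'][120:240,180:340]; b=load('w4')['img']
cv2.imwrite('pics/s4c.png',np.hstack([cv2.resize(x,(400,300),interpolation=cv2.INTER_CUBIC)[:,:,::-1]for x in(a,b)]))
```

```text
t 3.45 pos [577.9  21.8 255.9] toolx ang -13.85 zaxis [ 0.0017  0.0017 -1.    ] F [-0.3  0.3  0.2] M [ 0.1   0.02 -0.01] w 87.9 q6 1.83
delta [-1.   0.5 42.4] yaw -0.05
```

View pics/s4c.png

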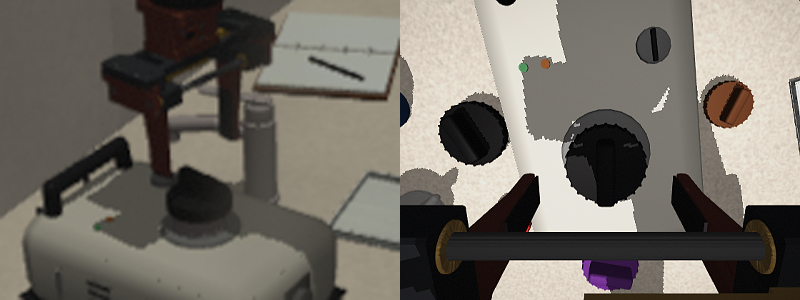

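The cap is centred between the fingers and the bar lines up with the tool x axis (wrist half of the picture, about (606,165)). Now down and close.

Emit:
{"fn": "move_arm", "kwargs": {
  "increments": [0,-1,0.5,20,0,0,-1,0.5,35,0,0,-1,0.5,42,0,0,-1,0.5,42,0,120,-1,0.5,42,0,180,-1,0.5,42,0,255,-1,0.5,42,0,255,-1,0.5,42,0,255,-1,0.5,42,0,255,-1,0.5,42,0]
}}

```text
t: 4.7
ee_pos: [576.9, 21.6, 213.9]
orientation: [-3.117, 0.379, -0.002]
ft_force: [-0.4, 0.3, -0.6]
width: 31.2
```

Run:
```python
from h import *
delta([576.9,21.6,213.5],-13.8)
```

```text
t 4.7 pos [576.9  21.6 213.9] toolx ang -13.85 zaxis [ 0.0016  0.0017 -1.    ] F [-0.4  0.3 -0.6] M [-0.01  0.07 -0.  ] w 31.2 q6 1.83
delta [ 0.  -0.   0.4] yaw -0.05
```

Emit:
{"fn": "move_arm", "kwargs": {
  "increments": [255,0,0,0.4,0,255,0,0,0.4,0,255,0,0,0.4,0,255,0,0,0.4,0]
}}

```text
t: 5.2
ee_pos: [576.9, 21.8, 213.5]
orientation: [-3.117, 0.378, -0.002]
ft_force: [0.8, 0.5, 0.3]
width: 13.8
```

Gripped at 13.8 mm. Now turn anticlockwise, which is negative yaw.

Emit:
{"fn": "move_arm", "kwargs": {
  "increments": [255,0,0,0,-4,255,0,0,0,-8,255,0,0,0,-12,255,0,0,0,-16,255,0,0,0,-20,255,0,0,0,-24,255,0,0,0,-27,255,0,0,0,-27]
}}

```text
t: 6.2
ee_pos: [577.3, 21.6, 214.5]
orientation: [-3.12, -0.361, -0.005]
ft_force: [-1.7, 0.2, 7.0]
width: 13.4
```

```bash
cat > st.py <<'E'
from h import *
delta([576.9,21.6,213.5],-13.8)
E
python3 st.py
```

```text
t 6.2 pos [577.3  21.6 214.5] toolx ang 13.2 zaxis [ 0.0029  0.0015 -1.    ] F [-1.7  0.2  7. ] M [-0.03  0.26  0.01] w 13.4 q6 1.36
delta [-0.4 -0.1  1. ] yaw 27.0
```

Emit:
{"fn": "move_arm", "kwargs": {
  "increments": [255,0,0,0.5,-2,255,0,0,0.5,-4,255,0,0,0.5,-6,255,0,0,0.5,-6]
}}

```text
t: 6.7
ee_pos: [577.7, 21.5, 214.9]
orientation: [-3.097, -0.524, -0.006]
ft_force: [-0.6, 0.4, 6.6]
width: 14.1
```

```bash
python3 st.py
```

```text
t 6.7 pos [577.7  21.5 214.9] toolx ang 19.22 zaxis [ 0.004   0.0013 -1.    ] F [-0.6  0.4  6.6] M [0.02 0.4  0.03] w 14.1 q6 1.25
delta [-0.7 -0.4  1.4] yaw 33.02
```

Emit:
{"fn": "move_arm", "kwargs": {
  "increments": [255,-0.4,0,0,-2,255,-0.7,0,0,-4,255,-0.7,0,0,-6,255,-0.7,0,0,-6]
}}

```text
t: 7.2
ee_pos: [577.6, 21.2, 215.4]
orientation: [-3.065, -0.688, -0.008]
ft_force: [0.8, 0.0, 4.8]
width: 13.9
```

```bash
python3 st.py
```

```text
t 7.2 pos [577.6  21.2 215.4] toolx ang 25.29 zaxis [ 0.0052  0.0013 -1.    ] F [0.8 0.  4.8] M [ 0.15 -0.    0.05] w 13.9 q6 1.14
delta [-0.5 -0.6  1.9] yaw 39.09
```

Emit:
{"fn": "move_arm", "kwargs": {
  "increments": [255,-0.2,-0.2,0,-2,255,-0.4,-0.4,0,-4,255,-0.4,-0.4,0,-6,255,-0.4,-0.4,0,-6]
}}

```text
t: 7.7
ee_pos: [577.3, 21.4, 215.6]
orientation: [3.024, 0.849, 0.009]
ft_force: [1.1, 1.1, 5.1]
width: 13.9
```

```bash
python3 st.py
```

```text
t 7.7 pos [577.3  21.4 215.6] toolx ang 31.38 zaxis [ 0.0059  0.0012 -1.    ] F [1.1 1.1 5.1] M [ 0.05 -0.04  0.01] w 13.9 q6 1.04
delta [-0.3 -0.4  2.1] yaw 45.18
```

Emit:
{"fn": "move_arm", "kwargs": {
  "increments": [255,-0.2,-0.2,0,-2,255,-0.3,-0.3,0,-4,255,-0.3,-0.3,0,-6,255,-0.3,-0.3,0,-6]
}}

```text
t: 8.2
ee_pos: [576.9, 21.9, 215.7]
orientation: [-2.976, -1.006, -0.01]
ft_force: [-0.2, 1.4, 4.8]
width: 13.8
```

```bash
python3 st.py
```

```text
t 8.2 pos [576.9  21.9 215.7] toolx ang 37.36 zaxis [ 0.0059  0.0023 -1.    ] F [-0.2  1.4  4.8] M [ 0.31  0.04 -0.73] w 13.8 q6 0.93
delta [-0.2  0.2  2.2] yaw 51.16
```

Mz = -0.73 N m at 51° of turn, well above the 0.2 N m drag, so this is the first stop. I'll let go, back off upward and let it vent.

Emit:
{"fn": "move_arm", "kwargs": {
  "increments": [0,0,0,0,0,0,0,0,0,0,0,0,0,0,0,0,0,0,0,0,0,0,0,-10,0,0,0,0,-30,0,0,0,0,-45,0,0,0,0,-45,0,0,0,0,-45,0,0,0,0,-45,0,0,0,0,-45,0,0,0,0,-45,0]
}}

```text
t: 9.7
ee_pos: [576.5, 21.8, 260.4]
orientation: [-2.976, -1.006, -0.009]
ft_force: [0.3, -0.3, 0.2]
width: 88.2
```

```bash
python3 st.py
python3 - <<'E'
from h import *
snap('wrist','w5'); snap('top','t5')
d=load('w5'); u,v=proj(d,[577,21.6,225]); print(u,v)
u0,v0=int(u-80),int(max(v-80,0)); c=d['img'][v0:v0+160,u0:u0+160]; print(u0,v0)
c=cv2.resize(c,(560,560),interpolation=cv2.INTER_CUBIC)[:,:,::-1]/255.; cv2.imwrite('pics/w5c.png',(255*c**.5).clip(0,255).astype(np.uint8))
E
```

```text
t 9.7 pos [576.5  21.8 260.4] toolx ang 37.36 zaxis [ 0.0054  0.0023 -1.    ] F [ 0.3 -0.3  0.2] M [ 0.01  0.01 -0.02] w 88.2 q6 0.93
delta [-0.1  0.3 46.9] yaw 51.16
289.54441880904955 237.4672426338457
209 157
```

View pics/w5c.png

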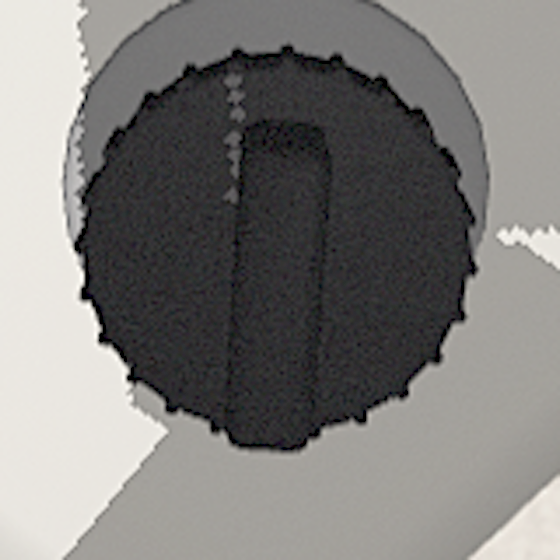

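The cap followed the turn. The bar, from (287,135) to (271,440) in the crop, is about 3° off the tool axis. I'll measure its angle and vent a little longer.

Run:
```python
from h import *
d=load('w5')
q=lambda x,y: plane(d,209+x/3.5-.4,157+y/3.5-.4,236.5)
for a,b in (((244,160),(228,430)),((329,165),(314,430))):
    p,r=q(*a),q(*b); print(p.round(1),r.round(1),np.degrees(np.arctan2(*(p-r)[[1,0]])))
```

```text
[592.   40.5 236.5] [555.7  16.2 236.5] 33.784825729861396
[599.   30.1 236.5] [563.9   5.6 236.5] 34.916788869674036
```

Emit:
{"fn": "move_arm", "kwargs": {
  "increments": [0,0,0,0,0,0,0,0,0,0,0,0,0,0,0,0,0,0,0,0,0,0,0,0,0,0,0,0,0,0,0,0,0,0,0,0,0,0,0,0]
}}

```text
t: 10.8
ee_pos: [576.6, 21.8, 260.5]
orientation: [-2.976, -1.006, -0.009]
ft_force: [0.4, -0.1, 0.7]
width: 87.8
```

Cap vented unpressed for over 2 s, bar now at 34.4° (48° turned). Regrip with the tips about 2 mm above the disc.

Emit:
{"fn": "move_arm", "kwargs": {
  "increments": [90,0.3,0,20,1.5,90,0.3,0,38,3,90,0.3,0,45.5,3,120,0.3,0,45.5,3,255,0.3,0,45.5,3,255,0.3,0,45.5,3,255,0.3,0,45.5,3,255,0.3,0,45.5,3,255,0.3,0,45.5,3,255,0.3,0,45.5,3]
}}

```text
t: 12.05
ee_pos: [577.2, 22.1, 215.3]
orientation: [-3.001, -0.928, -0.01]
ft_force: [-0.9, -0.1, 2.8]
width: 13.5
```

```bash
python3 st.py
```

```text
t 12.05 pos [577.2  22.1 215.3] toolx ang 34.35 zaxis [ 0.0059  0.0025 -1.    ] F [-0.9 -0.1  2.8] M [ 0.12  0.2  -0.17] w 13.5 q6 0.99
delta [-0.5  0.3  1.7] yaw 48.15
```

Emit:
{"fn": "move_arm", "kwargs": {
  "increments": [255,0,0,2,0,255,0,0,4,0,255,0,0,6,0,255,0,0,8,0,255,0,0,8.5,0,255,0,0,8.5,0]
}}

```text
t: 12.8
ee_pos: [577.3, 22.2, 208.2]
orientation: [-3.001, -0.928, -0.011]
ft_force: [-5.4, 0.4, 13.0]
width: 13.7
```

```bash
python3 st.py
```

```text
t 12.8 pos [577.3  22.2 208.2] toolx ang 34.37 zaxis [ 0.0064  0.0024 -1.    ] F [-5.4  0.4 13. ] M [ 0.05  0.94 -0.05] w 13.7 q6 0.99
delta [-0.6  0.2 -5.3] yaw 48.17
```

Fz 13 N means it is pressed far enough. Turning on.

Emit:
{"fn": "move_arm", "kwargs": {
  "increments": [255,-0.2,-0.2,1.3,-3,255,-0.3,-0.3,1.5,-6,255,-0.3,-0.3,1.5,-9,255,-0.3,-0.3,1.5,-12,255,-0.3,-0.3,1.5,-15,255,-0.3,-0.3,1.5,-15]
}}

```text
t: 13.55
ee_pos: [578.3, 22.2, 208.6]
orientation: [2.852, 1.312, 0.016]
ft_force: [-1.3, 0.2, 12.4]
width: 13.6
```

```bash
python3 st.py
```

```text
t 13.55 pos [578.3  22.2 208.6] toolx ang 49.41 zaxis [ 0.0098  0.0023 -0.9999] F [-1.3  0.2 12.4] M [0.06 0.36 0.01] w 13.6 q6 0.72
delta [-1.3 -0.6 -4.9] yaw 63.21
```

Emit:
{"fn": "move_arm", "kwargs": {
  "increments": [255,-0.3,-0.3,1.5,-4,255,-0.6,-0.6,1.8,-8,255,-0.6,-0.6,1.8,-12,255,-0.6,-0.6,1.8,-16,255,-0.6,-0.6,1.8,-20,255,-0.6,-0.6,1.8,-20]
}}

```text
t: 14.3
ee_pos: [579.0, 22.2, 208.8]
orientation: [2.577, 1.787, 0.02]
ft_force: [0.0, 0.3, 11.9]
width: 13.9
```

```bash
python3 st.py
```

```text
t 14.3 pos [579.   22.2 208.8] toolx ang 69.47 zaxis [ 0.0139  0.0025 -0.9999] F [ 0.   0.3 11.9] M [0.06 0.21 0.05] w 13.9 q6 0.37
delta [-1.3 -1.7 -4.7] yaw 83.27
```

Emit:
{"fn": "move_arm", "kwargs": {
  "increments": [255,0,-0.6,1.5,-5,255,-0.2,-1,1.8,-10,255,-0.2,-1,1.8,-15,255,-0.2,-1,1.8,-20,255,-0.2,-1,1.8,-20]
}}

```text
t: 14.92
ee_pos: [579.0, 22.3, 208.8]
orientation: [2.223, 2.205, 0.021]
ft_force: [-2.1, 0.6, 12.7]
width: 14.0
```

```bash
python3 st.py
python3 - <<'E'
from h import *
snap('wrist','w6')
d=load('w6'); u,v=proj(d,[577,21.6,225]); print(u,v)
u0,v0=int(u-100),int(max(v-130,0)); c=d['img'][v0:v0+200,u0:u0+200]
c=cv2.resize(c,(560,560),interpolation=cv2.INTER_CUBIC)[:,:,::-1]/255.; cv2.imwrite('pics/w6c.png',(255*c**.5).clip(0,255).astype(np.uint8))
E
```

```text
t 14.925 pos [579.   22.3 208.8] toolx ang 89.54 zaxis [ 0.0165  0.0022 -0.9999] F [-2.1  0.6 12.7] M [-0.08  0.49  0.11] w 14.0 q6 0.02
delta [-0.7 -2.1 -4.7] yaw 103.34
285.66305533293587 282.9537236430004
```

View pics/w6c.png

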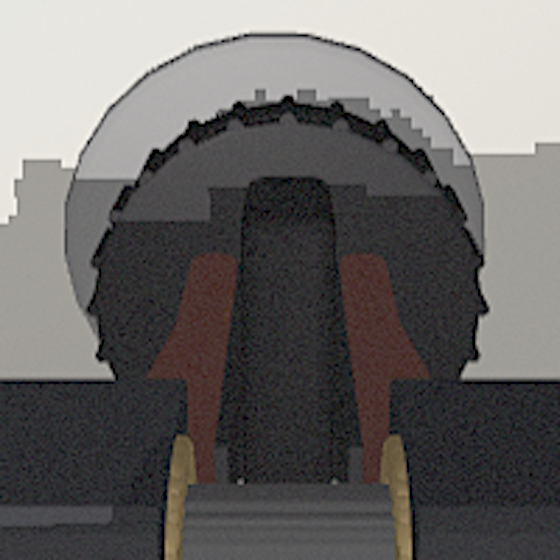

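The fingers hold the bar squarely and the cap has turned with them, 55° past the stop. Relieving and lifting.

Emit:
{"fn": "move_arm", "kwargs": {
  "increments": [255,0,-0.5,-3,0,255,0,-1,-7,0,255,0,-1,-11,0,255,0,-1,-11,0]
}}

```text
t: 15.48
ee_pos: [577.5, 22.2, 219.4]
orientation: [2.224, 2.205, 0.02]
ft_force: [-0.1, -0.5, -2.0]
width: 13.8
```

```bash
python3 st.py
```

```text
t 15.475 pos [577.5  22.2 219.4] toolx ang 89.51 zaxis [ 0.0156  0.0021 -0.9999] F [-0.1 -0.5 -2. ] M [-0.08 -0.09  0.01] w 13.8 q6 0.02
delta [-0.7 -0.7  5.9] yaw 103.31
```

Free: Fz is about the cap's weight. Lift on.

Emit:
{"fn": "move_arm", "kwargs": {
  "increments": [255,0,0,-15,0,255,0,0,-40,0,255,0,0,-70,0,255,0,0,-100,0,255,0,0,-100,0,255,0,0,-100,0]
}}

```text
t: 16.23
ee_pos: [575.2, 22.0, 318.4]
orientation: [2.225, 2.206, 0.018]
ft_force: [-0.3, -0.8, -2.0]
width: 13.7
```

Run:
```python
from h import *
snap('side','s7');snap('top','t7'); delta([480,-340,320],60)
a=load('s7')['img'][:300,130:430]; a=cv2.resize(a,(500,500),interpolation=cv2.INTER_CUBIC)[:,:,::-1]
cv2.imwrite('pics/s7c.png',a)
```

```text
t 16.325 pos [575.   22.  317.8] toolx ang 89.51 zaxis [ 0.0128  0.0021 -0.9999] F [ 1.2 -0.6 -0.8] M [-0.04 -0.11  0.02] w 13.3 q6 0.02
delta [-362.8  -91.9   -4.1] yaw 29.51
```

View pics/s7c.png

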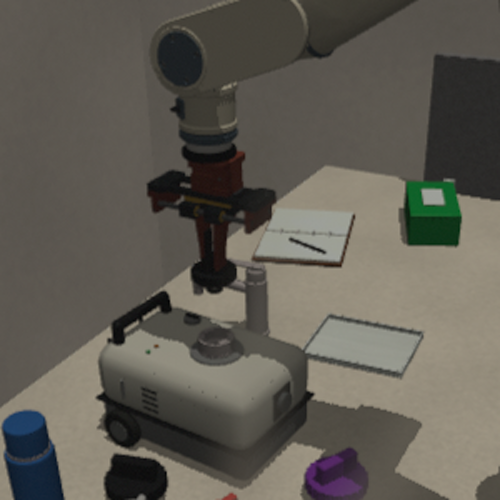

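View pics/t7.png

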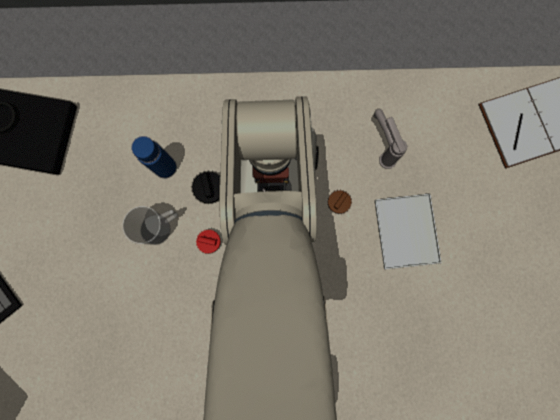

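The side crop shows the cap in the gripper at (213,272) and the open neck at (217,342). The top picture shows the tray clear, with corners around (376,200), (429,195), (439,263), (385,269). I'll measure it from both views.

Run:
```python
from h import *
def corners(n,seed):
    d=load(n); h=cv2.cvtColor(d['img'],cv2.COLOR_RGB2HSV); s=h[...,1].copy(); 
    print(n,h[seed[1],seed[0]], d['img'][seed[1],seed[0]])
    im=cv2.cvtColor(d['img'],cv2.COLOR_RGB2LAB).astype(int); m=(np.abs(im-im[seed[1],seed[0]])[...,1:].max(2)<6)&(np.abs(im-im[seed[1],seed[0]])[...,0]<40)
    _,l=cv2.connectedComponents(cv2.morphologyEx(m.astype(np.uint8),cv2.MORPH_OPEN,np.ones((3,3))),connectivity=4); m=(l==l[seed[1],seed[0]]).astype(np.uint8)
    c=max(cv2.findContours(m,0,1)[0],key=cv2.contourArea); hull=cv2.convexHull(c)
    q=cv2.approxPolyDP(hull,6,True)[:,0]; print(m.sum(),q.tolist()); return d,q
for n,s in (('t7',(407,231)),('s7',(345,207))):
    d,q=corners(n,s)
    if len(q)==4:
        P=np.array([plane(d,*x,3) for x in q]); print(P.round(1).tolist(),P.mean(0).round(1))
```

```text
t7 [ 60   3 164] [162 164 162]
3694 [[426, 194], [438, 263], [385, 268], [377, 199]]
[[586.8, -411.9, 3.0], [387.9, -432.3, 3.0], [376.8, -282.0, 3.0], [575.2, -269.6, 3.0]] [ 481.7 -349.     3. ]
s7 [ 35  18 153] [151 153 142]
1361 [[314, 211], [327, 191], [380, 201], [371, 222]]
[[564.2, -278.7, 3.0], [581.1, -415.0, 3.0], [397.8, -432.7, 3.0], [379.2, -300.2, 3.0]] [ 480.6 -356.6    3. ]
```

Run:
```python
from h import *
a,b=load('t7'),load('s7')
for p,q in (((426,194),(327,191)),((438,263),(380,201)),((385,268),(371,222)),((377,199),(314,211))):
    P,r=tri([(a,*p),(b,*q)]);print(P.round(1),np.round(r,1))
delta([481,-351,318],60)
```

```text
[ 583.7 -412.9    3.7] [3.3 3.3]
[ 392.1 -429.3    6.5] [4.5 4.5]
[ 374.7 -279.8   16.2] [2.1 2.1]
[ 568.2 -271.3    6.8] [6.8 6.8]
t 16.325 pos [575.   22.  317.8] toolx ang 89.51 zaxis [ 0.0128  0.0021 -0.9999] F [ 1.2 -0.6 -0.8] M [-0.04 -0.11  0.02] w 13.3 q6 0.02
delta [-373.8  -90.8   -2.2] yaw 29.51
```

Emit:
{"fn": "move_arm", "kwargs": {
  "increments": [255,-20,-5,0,2,255,-55,-13,0,5,255,-95,-23,0,8,255,-135,-33,0,11,255,-175,-43,0,14,255,-215,-53,0,17,255,-255,-62,0,20,255,-295,-72,0,23,255,-330,-81,0,25,255,-360,-88,0,27,255,-373,-91,0,28,255,-373,-91,0,28]
}}

```text
t: 17.82
ee_pos: [480.1, -350.7, 315.2]
orientation: [2.698, 1.602, 0.018]
ft_force: [0.2, 1.5, -1.1]
width: 13.8
```

Run:
```python
from h import *
delta([481,-351,100],60); snap('wrist','w8'); snap('side','s8')
```

```text
t 17.825 pos [ 480.1 -350.7  315.2] toolx ang 61.41 zaxis [ 0.012   0.0029 -0.9999] F [ 0.2  1.5 -1.1] M [ 0.01 -0.02  0.06] w 13.8 q6 -0.16
delta [ -1.7  -1.1 215.2] yaw 1.41
```

View pics/w8.png

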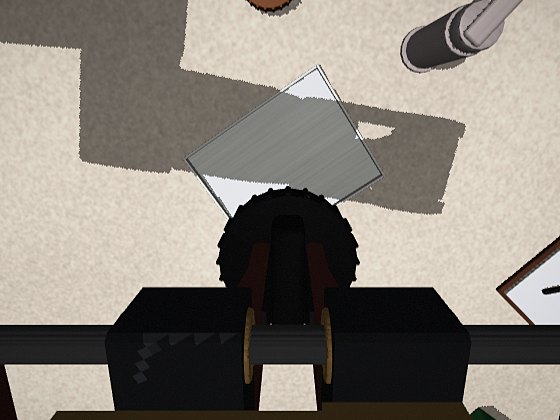

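View pics/s8.png

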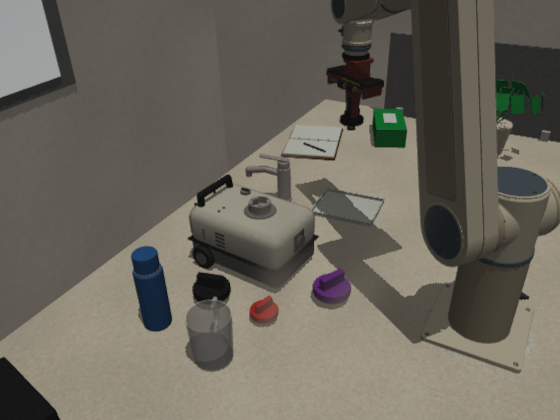

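Run:
```python
from h import *
d=load('w8')
P=[plane(d,*x,14) for x in ((186,158),(318,66),(382,175))]
for p in P: print(p.round(1))
print('centre',((P[0]+P[2])/2).round(1))
# heights of tray corners from top+wrist
t=load('t7')
for p,q in (((186,158),(377,199)),((318,66),(427,194)),((382,175),(438,263))): print([x.round(1) if hasattr(x,'round') else np.round(x,1) for x in tri([(d,*p),(t,*q)])])
delta([480,-351,60],60)
```

```text
[ 375.7 -282.5   14. ]
[ 569.2 -265.3   14. ]
[ 581.  -418.8   14. ]
centre [ 478.3 -350.6   14. ]
[array([ 495.8, -241. ,  343.2]), array([49.4, 49.4])]
[array([ 518.8, -283.1,  394.4]), array([3.7, 3.7])]
[array([ 376.4,  -23.1, 1275.6]), array([37.4, 37.4])]
t 17.925 pos [ 480.7 -349.5  315.5] toolx ang 61.53 zaxis [ 0.0123  0.0028 -0.9999] F [-0.5 -0.1 -1.5] M [-0.03  0.01  0.02] w 14.1 q6 -0.16
delta [ -3.8  -2.3 255.5] yaw 1.53
```

My corner matching was wrong in that last check: (186,158) belongs to top (385,268), and so on. I'll redo it. The tray centre already agrees in three views, at about (480,-351).

Run:
```python
from h import *
d=load('w8');t=load('t7')
for p,q in (((186,158),(385,269)),((318,66),(376,199)),((382,175),(427,194))): print([np.round(x,1) for x in tri([(d,*p),(t,*q)])])
```

```text
[array([ 373.6, -281.9,    5.3]), array([0.7, 0.7])]
[array([ 571.3, -264.8,   13.4]), array([2.1, 2.1])]
[array([ 593.7, -435.2,  -51.3]), array([3.8, 3.8])]
```

Emit:
{"fn": "move_arm", "kwargs": {
  "increments": [255,-1,-0.5,40,0,255,-1.5,-1,85,0,255,-2,-1,130,0,255,-2.5,-1.5,170,0,255,-3,-2,205,0,255,-3.5,-2,235,0,255,-3.5,-2,255,0,255,-3.5,-2,255,0,255,-3.5,-2,255,0]
}}

```text
t: 19.05
ee_pos: [481.3, -351.1, 61.5]
orientation: [2.695, 1.605, 0.02]
ft_force: [1.2, 0.7, -0.9]
width: 13.9
```

Run:
```python
from h import *
delta([480,-351,43],60); snap('side','s9'); 
d=load('s9'); u,v=proj(d,[480,-351,30]); print(u,v)
a=d['img'][int(v)-90:int(v)+60,int(u)-100:int(u)+100]; cv2.imwrite('pics/s9c.png',cv2.resize(a,(800,600),interpolation=cv2.INTER_CUBIC)[:,:,::-1])
```

```text
t 19.05 pos [ 481.3 -351.1   61.5] toolx ang 61.56 zaxis [ 0.0136  0.0019 -0.9999] F [ 1.2  0.7 -0.9] M [-0.03 -0.06  0.  ] w 13.9 q6 -0.17
delta [-0.7 -1.4 18.5] yaw 1.56
347.53059887636215 199.51332734271693
```

View pics/s9c.png

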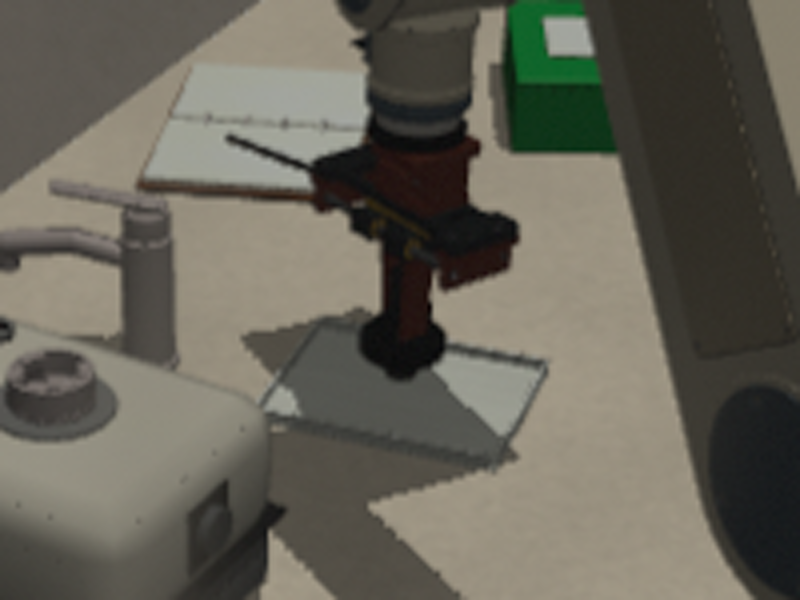

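The cap at (402,350) hangs over the tray interior. Lowering to just above contact, then feeling for the floor.

Emit:
{"fn": "move_arm", "kwargs": {
  "increments": [255,0,-0.5,6,0,255,-0.5,-1,12,0,255,-0.5,-1,15,0,255,-0.5,-1,15,0]
}}

```text
t: 19.6
ee_pos: [480.2, -351.2, 46.4]
orientation: [2.695, 1.604, 0.02]
ft_force: [0.4, 0.3, -1.6]
width: 13.6
```

```bash
python3 st.py
```

```text
t 19.6 pos [ 480.2 -351.2   46.4] toolx ang 61.54 zaxis [ 0.0136  0.0019 -0.9999] F [ 0.4  0.3 -1.6] M [-0.02  0.04 -0.03] w 13.6 q6 -0.17
delta [ 375.1  -90.8 -165.1] yaw 75.34
```

Emit:
{"fn": "move_arm", "kwargs": {
  "increments": [255,0,0,0.7,0,255,0,0,1.4,0,255,0,0,2,0,255,0,0,2,0]
}}

```text
t: 20.1
ee_pos: [480.3, -351.1, 44.4]
orientation: [2.695, 1.604, 0.02]
ft_force: [0.0, -0.1, -1.6]
width: 13.6
```

```bash
python3 st.py
```

```text
t 20.1 pos [ 480.3 -351.1   44.4] toolx ang 61.54 zaxis [ 0.0135  0.002  -0.9999] F [ 0.  -0.1 -1.6] M [-0.04 -0.04 -0.04] w 13.6 q6 -0.17
delta [ 375.1  -90.8 -167.1] yaw 75.34
```

Emit:
{"fn": "move_arm", "kwargs": {
  "increments": [255,0,0,0.7,0,255,0,0,1.3,0,255,0,0,1.3,0]
}}

```text
t: 20.48
ee_pos: [480.3, -351.2, 43.2]
orientation: [2.695, 1.604, 0.02]
ft_force: [-0.6, 0.3, 1.5]
width: 13.7
```

```bash
python3 st.py
```

```text
t 20.475 pos [ 480.3 -351.2   43.2] toolx ang 61.54 zaxis [ 0.0136  0.0019 -0.9999] F [-0.6  0.3  1.5] M [ 0.09  0.05 -0.07] w 13.7 q6 -0.17
delta [ 375.1  -90.9 -168.2] yaw 75.34
```

Fz swings from -1.6 to +1.5 at 43.2 mm, matching the predicted 43.3, so the cap is standing on the floor. One more touch, then open.

Emit:
{"fn": "move_arm", "kwargs": {
  "increments": [255,0,0,0.4,0,255,0,0,0.4,0]
}}

```text
t: 20.72
ee_pos: [480.4, -351.2, 43.0]
orientation: [2.695, 1.605, 0.02]
ft_force: [-1.3, 0.7, 2.1]
width: 14.1
```

```bash
python3 st.py
```

```text
t 20.725 pos [ 480.4 -351.2   43. ] toolx ang 61.55 zaxis [ 0.0137  0.0019 -0.9999] F [-1.3  0.7  2.1] M [0.12 0.14 0.02] w 14.1 q6 -0.17
delta [ 375.1  -90.9 -168.5] yaw 75.35
```

Emit:
{"fn": "move_arm", "kwargs": {
  "increments": [220,0,0,0,0,180,0,0,0,0,120,0,0,0,0,80,0,0,0,0,80,0,0,0,0,80,0,0,0,0,80,0,0,-8,0,80,0,0,-25,0,80,0,0,-60,0,80,0,0,-110,0,80,0,0,-160,0,80,0,0,-160,0]
}}

```text
t: 22.22
ee_pos: [480.4, -353.3, 208.7]
orientation: [2.687, 1.6, 0.025]
ft_force: [-0.3, -0.1, -0.3]
width: 59.9
```

Run:
```python
from h import *
delta([480,-351,43],60); snap('side','s10'); snap('wrist','w10'); snap('top','t10')
d=load('s10'); a=cv2.resize(d['img'][120:270,240:440],(540,405),interpolation=cv2.INTER_CUBIC)[:,:,::-1]
b=load('w10')['img'][:,:,::-1]
cv2.imwrite('pics/f.png',np.hstack([a,cv2.resize(b,(260,405))]))
cv2.imwrite('pics/w10v.png',b)
```

```text
t 22.225 pos [ 480.4 -353.3  208.7] toolx ang 61.54 zaxis [ 0.0213 -0.004  -0.9998] F [-0.3 -0.1 -0.3] M [-0.   -0.08  0.07] w 59.9 q6 -0.17
delta [  0.7  -4.9 165.7] yaw 1.54
```

View pics/f.png

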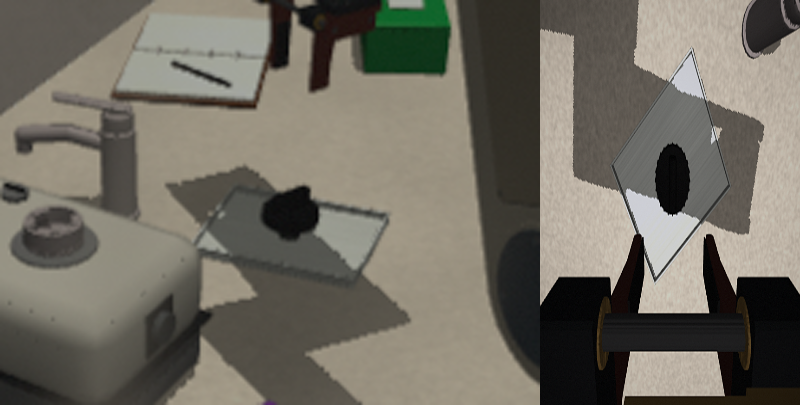

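View pics/w10.png

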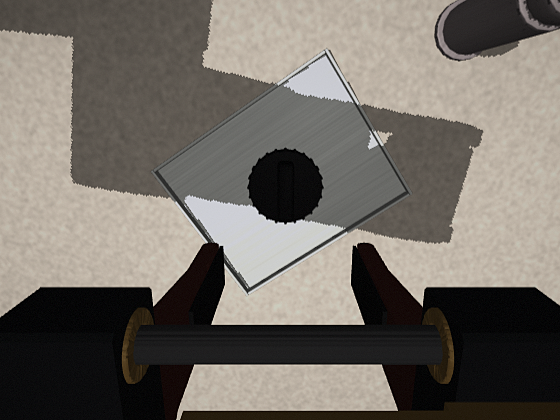

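View pics/s10.png

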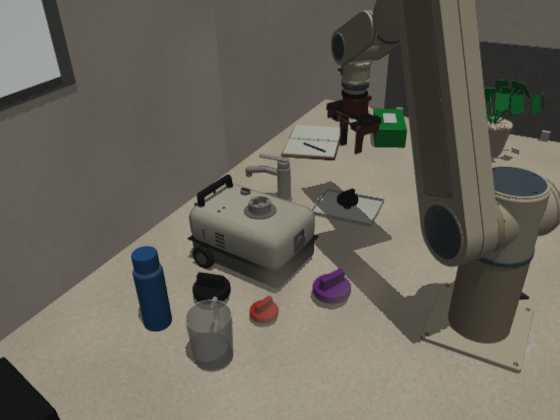

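The cap stands upright, bar up, in the middle of the tray (wrist 285,186; side 347,199). The neck is open, and the jug, tap and flask are where they were. Let the arm settle, then hand in.

Emit:
{"fn": "move_arm", "kwargs": {
  "increments": [80,0,0,0,0,80,0,0,0,0,80,0,0,0,0,80,0,0,0,0]
}}

```text
t: 22.88
ee_pos: [477.6, -351.1, 202.6]
orientation: [2.695, 1.605, 0.019]
ft_force: [-0.3, -0.1, 0.2]
width: 60.5
```

Run:
```python
from h import *
delta([480,-351,43],60); print(ctrl.close_job())
```

```text
t 22.875 pos [ 477.6 -351.1  202.6] toolx ang 61.54 zaxis [ 0.0129  0.0025 -0.9999] F [-0.3 -0.1  0.2] M [-0.   -0.05  0.05] w 60.5 q6 -0.17
delta [-1.000e-01  4.000e-01  1.596e+02] yaw 1.54
the job is handed in; nothing more can be done
None
```

The boiler is open and the cap stands upright, grip bar up, in the middle of the drip tray; I handed the job in at about 23 s.

- **First stop:** I turned the cap about 48° anticlockwise until it blocked, at 0.73 N m. I then let go completely and left it unpressed for over 2 s.
- **Removal:** I regripped it, pressed down about 7 mm (13 N) and turned it about 55° past the stop. It came free and lifted straight off.
- **Placing:** I lowered it until the tray floor was felt at the expected height, opened the gripper and backed off.

The last pictures show the cap standing in the tray, the neck open, and the jug, tap and flask in place. The wrist force was near zero, with the gripper about 110 mm above the cap.

Checks that disagreed or were not made:
- **Cap height:** the two-view height of the grip bar's top read about 230 mm, against 234 mm in the text.
- **Tray height:** the two-view heights of the tray corners were scattered and one was plainly wrong. I relied on the tray's centre, which agreed to within about 8 mm across three views, and on feeling for the floor.
- **Venting rise:** I did not measure the 2.5 mm rise directly.
- **Grip slip:** the grip slipped about 3° against the first stop, which I corrected when regripping.

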